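# Spin the paint-jar mixing carousel at 15 rpm and stop it at the pointer

### The job

Mix the paint jars: take the black knob of the mixer's crank and drive the carousel counter-clockwise (seen from above) up to 15 turns a minute, keep the carousel itself between 13 and 17 turns a minute for at least 7 seconds, and never let it run faster than 20. Then bring it to rest with its red stripe exactly at the yellow pointer, let go of the knob and move clear. Drive it only by the crank, do not touch the jars or the turning deck, and leave the orange drag shoe, the cans, the bottle and the kit box where they stand.

Things in the scene. Friction and masses are not known exactly. Their poses are not given: they have to be found in the camera images.
- carousel (a joint): angle of the mixer's carousel about its vertical axis, rad, no end stops: grows counter-clockwise seen from above and counts on past full turns; at 0 and every multiple of 2 pi the red stripe stands at the pointer. 15 turns a minute are 1.57 rad/s. Nominal inertia 0.035 kg m2 (may be 0.7 to 1.4 times). Drag: dry friction 0.028 N m nominal (0.018 to 0.044), plus 0.004 N m s/rad.
- crank: steel crank, same axis, no stops; origin on the axis 124 mm above the table, x axis towards the knob, arm top at 136 mm. Not fixed to the carousel: drives it by a slipping fluid coupling, torque on carousel = 0.04 N m s/rad x (crank speed - carousel speed), either sign. Steady 1.57 rad/s needs about 2.4 (2.1 to 2.9) rad/s of crank; below about 0.7 it stays at rest; runs on when it stops.
- knob (a point): centre of the gripping part of the crank's upright black knob, 166 mm above the table. The knob is 34 mm across and 46 mm high (from 138 to 184 mm above the table), spins freely on its own pin, and circles the axis at a radius of 75 mm.
- axis (a point): point on the vertical axis of carousel and crank, 160 mm above the table (in the air over the crank's hub)
- mark (a point): outer end of the red stripe on the rim of the white round deck, 320 mm across, that turns with the carousel; 160 mm from the axis, 45 mm above the table. Six jars, 48 mm across, are fixed on the deck 90 mm from the axis, tops 104 mm above the table; the all-red one stands at the stripe
- pointer (a point): inner tip of the yellow pointer on the mixer's grey fixed foot (370 mm across), 160 mm from the axis, 63 mm above the table; fixed. The stripe is at the pointer when mark and pointer lie one above the other.
- shoe: orange drag shoe, 24 x 40 x 34 mm, lying loose in an open aluminium pocket on the foot opposite the pointer and resting on the deck's rim, which slides under it: it makes most of the carousel's dry friction. Top 78 mm above the table; origin at the centre of its underside. Leave it there.
- spray_red: spray can with red cap, 52 mm across, 143 mm high, standing loose; origin at the centre of its underside. A bystander.
- spray_blue: spray can with blue cap, 52 mm across, 143 mm high, standing loose; origin at the centre of its underside. A bystander.
- kit_box: cardboard kit box, 130 x 190 x 50 mm, lying loose; origin at the centre of its underside. A bystander.
- thinner: bottle with yellow cap, 56 mm across, 120 mm high, standing loose; origin at the centre of its underside. A bystander.

How it is judged:
By the outcome, as a careful person would: the job done as asked, in the order asked, and still so for the second after the job is handed in, with the robot touching nothing.
It also fails if it takes over 67 s, if anything falls off the work surface, if the arm or the gripper's body presses on something with over 40 N, if the wrist force passes 120 N, or if a joint passes its speed limit or range.

### The arm

A 7-joint arm with a two-finger parallel gripper is mounted at the origin on the work surface. World frame = base frame: x ahead of the robot, y to its left, z up, the work surface at z = 0. Lengths are in mm, angles in rad, forces in N, time in s.
With the tool pointing down it reaches from about 425 to 825 mm from the base axis. Payload 3.6 kg.
Tool frame: the origin (TCP) lies midway between the tips of the shut fingers; the grasp point (between the pads) lies 19 mm behind it (tcp_to_grasp is the distance from the TCP to the grasp point, in mm); z points along the fingers, y is the line along which they close (so a half turn about z gives the same grasp; the last joint's range is limited). The gripper opens to 93 mm and grips with 3 to 60 N. Pads are 15 mm wide; open, the fingers measure 128 mm over their backs; the gripper's body (75 mm by 188 mm) begins 65 mm behind the grasp point.
Start: joints at [-1.315, 0.615, -0.013, 1.423, 0.008, 1.103, -0.04], TCP at [181.346, 624.16, 218.64] pointing down, gripper open.
Joint ranges: [-3.12, 3.12], [-0.3, 2.06], [-1.34, 1.32], [0.26, 2.42], [-1.36, 4.5], [0.01, 1.98], [-2.84, 2.84]. Speed limits (rad/s): [2.79, 2.79, 3.14, 3.14, 3.14, 3.14, 3.14].

### API

Orientations are given as a 3x3 rotation matrix whose columns are the frame's x, y, z axes.
In Python, from station import * gives the robot as it stands. The module is installed in compiled form; this text tells all that it offers.
- The arm moves only by the tool drive_tool, never from a script. Its argument "rows" is text: rows parted by semicolons, each of 7 numbers parted by spaces: the turn, a rotation vector about the tool's x, y, z as a fraction of full scale, then the shift along the tool's x, y, z as a fraction of full scale, then the closure, from 0 (fully open) to 1 (shut). A call has 1 to 20 rows; each row is the pose to reach, as a shift and turn from the pose commanded when the call began, along the tool's axes at that moment; what a row does not reach only later rows make up. Full scale, the value 1, is 0.15 m for a shift and 45 degrees for a turn. A row lasts 1/8 s, in which the tool goes at most 62.5 mm and 10.7 degrees, less where a joint would pass 70% of its speed; a pose out of reach is approached as far as the arm can. A call with a number of a shift or a turn outside -1 to 1 is refused whole. A call with a gripper value outside its range is refused whole. The fingers move at their own pace and stop on an object; the grip force is fixed at half the most. Time passes only in rows, so rows that repeat a pose let the fingers close. It gives the time, the measured TCP pose, the force, the opening and the grip force at its end, in the units of the state.
- state(): the state, without advancing time (a new reading comes with each control period).
- get_image(name): name is "scene" or "top" or "wrist"; returns the picture (400x640x3 uint8, red, green, blue); there is no depth.
- camera_model(name): a dict with "K" (3x3 intrinsics, pixels), "distortion" ([k1, k2, p1, p2, k3] as OpenCV has them; the pictures are not rectified), "rvec" (rotation vector, rad) and "tvec" (3), from world to camera coordinates, as OpenCV has them; the wrist camera has in their place "tool_from_camera" (4x4, takes a point from camera to tool coordinates, whose origin is the TCP and whose axes are the flange's). Camera axes: x right, y down, z forward; pixel columns grow to the right and rows downward; lengths in mm; the calibration is good to about 2 mm. A picture is of the moment at which its call begins: read the wrist's pose just before it. camera_model takes no time and is no camera call.
- finish_job(): hands the job in; it is judged then, once.
Trained networks look in the newest picture that a camera, given by its name, has taken for a name from the list of things; names that differ only in an ending like _2 or _b are one class to them, and where a whole thing is asked for, a point or a joint stands for the part that bears it (a point fixed in the world has none). Each returns a list of dicts, best first, with "confidence" (0 to 1); they miss things now and then, are a little off and sometimes report something else, mostly with a low value. They report only what shows in the picture. A call takes as long as a camera call.
- boxes_of(query, camera): "pixel" ([row, column] in pixels, amid what is visible of it).
- cut_out(query, camera): "pixels" (400x640 bool, what is visible of it) and "pixel" ([row, column] in pixels, amid what is visible of it).
- place_of(query, camera): "pixel" ([row, column] in pixels: a listed point, or the origin of a listed thing).
The state is a dict: "t": time; "q": joint angles; "qvel": joint speeds; "joint_efforts": joint torques, N m; "ee_pos": TCP position; "orientation": TCP orientation; "contact_force": force on the tool from outside, world axes, zero at the start; "ft_torque": the same for the moment, N m; "finger_gap": finger opening in mm; "grasp_force": force on a finger pad.
Only numpy, scipy, OpenCV 4.12 (cv2) and the standard library are available. Lean on these libraries where they do the work, as an engineer would, in place of code of your own. Each camera call takes 0.05 s, during which the arm holds its last target. There are 200 camera calls.

## Working session

There is one attempt and no reset: what is moved stays moved. The work goes in short steps, Python scripts to look and compute and a tool call to move; the robot and the scene stay as the last step left them, time stands still between calls to the robot, and variables do not carry over. Pictures are saved under pics/ and viewed, at most 10 in all, crops included, and the job is handed in when it is done.

Besides the shell and the picture viewer there is one more tool, called after "Request:" by a JSON object that holds its "name" and its "arguments", one argument or row to a line. drive_tool: Moves the arm, as the interface text tells. Its arguments: {"type":"object","properties":{"rows":{"type":"string"}},"required":["rows"]}

```bash
mkdir -p pics; cat > h.py <<'E'
from station import *
import numpy as np, cv2
def ray(px,cam):
    m=camera_model(cam);K=np.array(m["K"]);d=np.array(m["distortion"])
    u=cv2.undistortPoints(np.array([[[px[1],px[0]]]],float),K,d)[0,0]
    R=cv2.Rodrigues(np.array(m["rvec"],float))[0];t=np.array(m["tvec"],float).ravel()
    return -R.T@t, R.T@np.array([u[0],u[1],1])
def at(px,cam,z):
    o,v=ray(px,cam); return o+v*(z-o[2])/v[2]
E
python3 - <<'E'
from h import *
np.set_printoptions(precision=1,suppress=True)
for c in("top","scene"):
    im=get_image(c);cv2.imwrite(f"pics/{c}0.png",im[:,:,::-1])
    for n,z in(("knob",166),("axis",160),("mark",45),("pointer",63),("shoe",44),("spray_red",0),("spray_blue",0),("thinner",0),("kit_box",0)):
        for r in place_of(n,c)[:2]: print(c,n,np.array(r["pixel"]),round(r["confidence"],2),at(r["pixel"],c,z))
s=state();print(s["t"],s["ee_pos"],s["orientation"],s["q"],s["finger_gap"])
E
```

```text
top knob [158.7 273.1] 0.66 [692.   90.1 166. ]
top axis [185.8 280.6] 0.65 [617.1  69.6 160. ]
top mark [148.7 262.8] 0.66 [751.1 131.2  45. ]
top pointer [140.1 270.6] 0.57 [773.  106.2  63. ]
top spray_red [219.2 193.6] 0.57 [541.7 345.1   0. ]
top spray_blue [238.3 435.7] 0.57 [ 478.3 -395.3    0. ]
top thinner [179.2 179.5] 0.74 [666.3 392.3   0. ]
top kit_box [182.5 436.7] 0.88 [ 651.4 -406.8    0. ]
scene knob [175.8 384.8] 0.61 [686.7  91.5 166. ]
scene axis [168.4 355.8] 0.78 [613.   63.3 160. ]
scene axis [178.7 385.1] 0.49 [690.6  88.7 160. ]
scene mark [214.1 410.1] 0.59 [766.3 117.8  45. ]
scene mark [326.3 233.7] 0.45 [ 662.2 -418.8   45. ]
scene pointer [214.6 406.6] 0.93 [766.6  98.7  63. ]
scene shoe [283.8 196. ] 0.48 [ 508.6 -410.5   44. ]
scene shoe [173.8 313.4] 0.41 [476.5  40.8  44. ]
scene spray_red [141.7 398.8] 0.89 [555.5 341.1   0. ]
scene spray_blue [284.3 195.9] 0.92 [ 484.8 -403.8    0. ]
scene thinner [150.7 436.9] 0.77 [665.2 392.1   0. ]
scene kit_box [325.5 234.2] 0.89 [ 642.2 -409.     0. ]
1.0 [181.3 624.1 218.7] [[-1.   0.3 -0. ]
 [ 0.3  1.  -0. ]
 [ 0.  -0.  -1. ]] [-1.3  0.6 -0.   1.4  0.   1.1 -0. ] 92.95803608613843
```

View pics/top0.png

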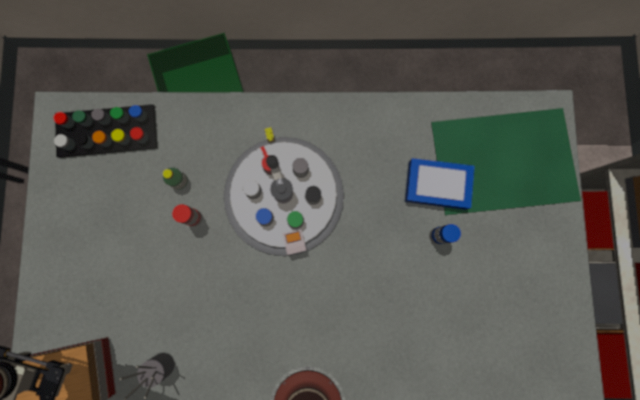

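View pics/scene0.png

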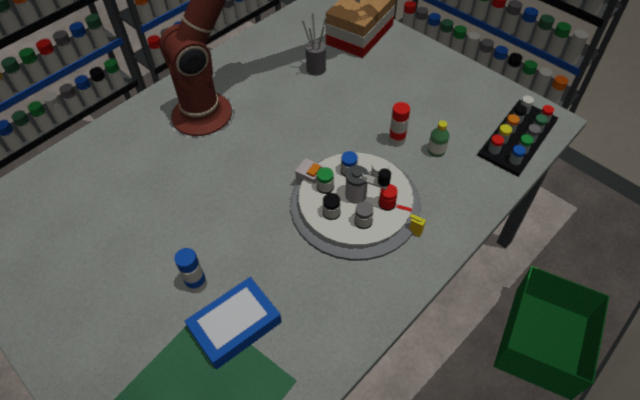

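The top view shows the mixer at about (185,281). The red stripe is at (150,263), slightly counter-clockwise of the yellow pointer at (135,269). The knob is near (160,272) and the shoe at (240,293). The scene view agrees: axis at about (615,67), the knob 76 mm from it and the pointer 159 mm from it. The cans and the bottle are well clear.

```bash
cat >> h.py <<'E'
def rows(P,g,s0=None,yaw=None):
    "world TCP targets -> rows in tool units"
    s=state(); R=np.array(s["orientation"]); p=np.array(s["ee_pos"]) if s0 is None else np.array(s0)
    return "; ".join("0 0 0 "+" ".join(f"{c:.3f}" for c in R.T@(np.array(q)-p)/150)+f" {g}" for q in P)
E
python3 - <<'E'
from h import *
np.set_printoptions(precision=4,suppress=True)
s=state();R=np.array(s["orientation"]);print(R,s["ee_pos"])
print(camera_model("wrist"))
Rt=np.array([[-1,0,0],[0,1,0],[0,0,-1.]])
print("turn",cv2.Rodrigues(R.T@Rt)[0].ravel()/(np.pi/4))
print("shift",R.T@(np.array([600,67,330])-s["ee_pos"])/150)
print("in target frame",Rt.T@(np.array([600,67,330])-s["ee_pos"])/150)
E
```

```text
[[-0.9603  0.279  -0.0001]
 [ 0.279   0.9603 -0.0001]
 [ 0.     -0.0001 -1.    ]] [181.3467 624.1426 218.6546]
{'K': array([[349.3992,   0.    , 315.3607],
       [  0.    , 349.3992, 195.9521],
       [  0.    ,   0.    ,   1.    ]]), 'distortion': array([-0.0754,  0.    ,  0.    ,  0.    ,  0.    ]), 'tool_from_camera': array([[  -0.0003,   -0.9693,   -0.246 ,   68.616 ],
       [   1.    ,   -0.0003,   -0.0004,    1.0827],
       [   0.0003,   -0.246 ,    0.9693, -165.0984],
       [   0.    ,    0.    ,    0.    ,    1.    ]])}
turn [-0.0001 -0.0001 -0.36  ]
shift [-3.7164 -2.7882 -0.7423]
in target frame [-2.791  -3.7143 -0.7423]
```

Request:
{"name": "drive_tool", "arguments": {
  "rows": "0 0 -0.2 -0.3 -0.22 -0.2 0; 0 0 -0.36 -0.65 -0.5 -0.4 0; 0 0 -0.36 -1 -0.75 -0.5 0; 0 0 -0.36 -1 -0.75 -0.5 0"
}}

```text
t: 1.5
ee_pos: [298.4, 470.9, 295.5]
orientation: [[-1.0, 0.008, 0.004], [0.008, 1.0, 0.001], [-0.004, 0.001, -1.0]]
contact_force: [-0.5, -0.4, -0.0]
finger_gap: 92.8
grasp_force: 0.0
```

Request:
{"name": "drive_tool", "arguments": {
  "rows": "0 0 0 -0.24 -0.32 0 0; 0 0 0 -0.48 -0.64 0 0; 0 0 0 -0.68 -0.905 0 0"
}}

```text
t: 1.88
ee_pos: [396.7, 337.4, 293.5]
orientation: [[-1.0, -0.0, -0.0], [-0.0, 1.0, 0.0], [0.0, 0.0, -1.0]]
contact_force: [-0.3, 0.2, -0.2]
finger_gap: 92.6
grasp_force: 0.0
```

Request:
{"name": "drive_tool", "arguments": {
  "rows": "0 0 0 -0.24 -0.32 0 0; 0 0 0 -0.48 -0.64 0 0; 0 0 0 -0.68 -0.905 0 0"
}}

```text
t: 2.25
ee_pos: [499.0, 201.8, 293.5]
orientation: [[-1.0, -0.0, -0.0], [-0.0, 1.0, 0.0], [0.0, 0.0, -1.0]]
contact_force: [1.0, 1.2, 0.6]
finger_gap: 92.8
grasp_force: 0.0
```

Request:
{"name": "drive_tool", "arguments": {
  "rows": "0 0 0 -0.24 -0.32 0 0; 0 0 0 -0.48 -0.64 0 0; 0 0 0 -0.68 -0.905 0 0; 0 0 0 -0.68 -0.905 0 0; 0 0 0 -0.68 -0.905 0 0"
}}

```text
t: 2.88
ee_pos: [599.6, 69.0, 293.0]
orientation: [[-1.0, -0.002, -0.001], [-0.002, 1.0, 0.002], [0.001, 0.002, -1.0]]
contact_force: [-0.5, -0.0, -0.8]
finger_gap: 92.6
grasp_force: 0.0
```

```bash
cat >> h.py <<'E'
def wray(px,s):
    m=camera_model("wrist");T=np.array(m["tool_from_camera"]);R=np.array(s["orientation"])
    u=cv2.undistortPoints(np.array([[[px[1],px[0]]]],float),m["K"],m["distortion"])[0,0]
    return R@T[:3,3]+np.array(s["ee_pos"]), R@T[:3,:3]@np.array([u[0],u[1],1])
def wat(px,s,z):
    o,v=wray(px,s); return o+v*(z-o[2])/v[2]
E
python3 - <<'E'
from h import *
np.set_printoptions(precision=2,suppress=True)
s=state();print(s["t"],s["ee_pos"],np.array(s["orientation"]),np.array(s["q"]))
im=get_image("wrist");cv2.imwrite("pics/w1.png",im[:,:,::-1])
for n,z in(("knob",166),("axis",160),("mark",45),("pointer",63),("shoe",44),("crank",124)):
    for r in place_of(n,"wrist")[:2]: print(n,np.array(r["pixel"]),r["confidence"],wat(r["pixel"],s,z))
for n,z in (("knob",184),):
  for r in cut_out(n,"wrist")[:2]:
    print("cut",r["confidence"],r["pixels"].sum(),r["pixel"],wat(r["pixel"],s,160))
E
```

```text
2.875 [599.61  68.99 293.04] [[-1. -0. -0.]
 [-0.  1.  0.]
 [ 0.  0. -1.]] [-0.19  0.48  0.06  1.45 -0.03  1.21  1.45]
knob [278.5 343.5] 0.56 [683.73  96.43 166.  ]
axis [203.  316.3] 0.86 [613.22  71.21 160.  ]
mark [286.8 365. ] 0.72 [758.92 136.06  45.  ]
pointer [202.6 317.5] 0.58 [639.28  73.07  63.  ]
shoe [ 62.7 288.7] 0.96 [481.16  40.28  44.  ]
shoe [202.6 315.9] 0.16 [644.46  71.26  44.  ]
crank [192.8 312.8] 0.81 [612.67  67.91 124.  ]
cut 0.69 930 [267.4, 342.0] [675.41  95.3  160.  ]
cut 0.62 48758 [166.0, 320.3] [580.14  74.58 160.  ]
```

View pics/w1.png

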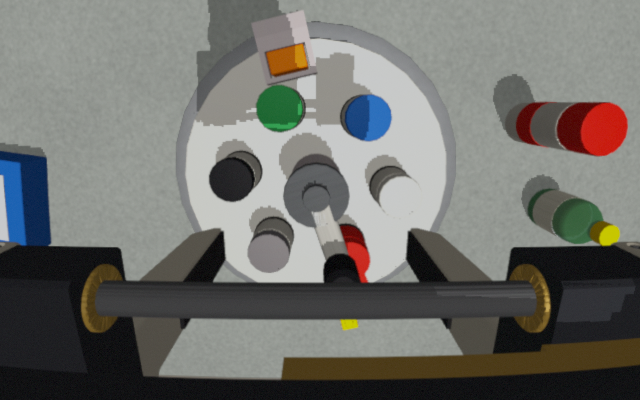

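The wrist view shows the hub at (198,317), the knob at (270,340), the pointer at (323,349), partly hidden by the gripper, and the shoe at (60,287). I'll refine the axis by fitting the deck rim.

```bash
python3 - <<'E'
from h import *
from scipy.optimize import least_squares
np.set_printoptions(precision=2,suppress=True)
s=state()
T=np.array(camera_model("wrist")["tool_from_camera"]);R=np.array(s["orientation"])
W=np.eye(4);W[:3,:3]=R@T[:3,:3];W[:3,3]=R@T[:3,3]+s["ee_pos"];Wi=np.linalg.inv(W)
def proj(P,cam):
    m=camera_model(cam)
    rv,tv=(cv2.Rodrigues(Wi[:3,:3])[0],Wi[:3,3]) if cam=="wrist" else (m["rvec"],m["tvec"])
    return cv2.projectPoints(np.array(P,float).reshape(-1,1,3),np.array(rv,float),np.array(tv,float),m["K"],np.array(m["distortion"]))[0][:,0]
for cam,f in(("wrist","w1"),("top","top0"),("scene","scene0")):
    im=cv2.imread(f"pics/{f}.png").min(axis=2).astype(np.float32)
    c=np.array([615.,69])
    for it in range(3):
        pts=[]
        for a in np.arange(0,2*np.pi,.035):
            r=np.arange(140,178,.5)
            P=np.c_[c[0]+r*np.cos(a),c[1]+r*np.sin(a),np.full(len(r),45.)]
            uv=proj(P,cam).astype(np.float32)
            if (uv<2).any() or (uv[:,0]>637).any() or (uv[:,1]>397).any():continue
            v=cv2.remap(im,uv[:,0:1],uv[:,1:2],cv2.INTER_LINEAR).ravel()
            d=v[8:]-v[:-8]; k=d.argmin()
            if d[k]<-25 : pts.append([*P[k+4,:2]])
        pts=np.array(pts)
        q=least_squares(lambda q:np.hypot(*(pts-q[:2]).T)-q[2],[*c,160],loss="soft_l1",f_scale=1).x
        c=q[:2]
    print(cam,len(pts),q,np.median(abs(np.hypot(*(pts-q[:2]).T)-q[2])))
for n,uv in(("hub",(198,317)),("knobtop",(262,337))):
    print(n,wat(uv,s,150))
print("pointer",wat((319,347),s,63))
im=get_image("scene")
print([ (n,at(place_of(n,"scene")[0]["pixel"],"scene",z)) for n,z in (("knob",166),("axis",160),("mark",45),("pointer",63))])
E
```

```text
wrist 154 [613.32  69.18 157.75] 0.7440393507027352
top 148 [613.97  70.   158.9 ] 0.39337186766273646
scene 134 [615.31  65.68 158.84] 0.3508759652795561
hub [611.83  70.4  150.  ]
knobtop [675.38  89.75 150.  ]
pointer [796.79 110.12  63.  ]
[('knob', array([691.08,  85.72, 166.  ])), ('axis', array([613.75,  66.76, 160.  ])), ('mark', array([773.24, 119.33,  45.  ])), ('pointer', array([764.39,  98.91,  63.  ]))]
```

Request:
{"name": "drive_tool", "arguments": {
  "rows": "0 0 0 -0.3 0.07 0.2 0; 0 0 0 -0.576 0.143 0.4 0; 0 0 0 -0.576 0.143 0.6 0; 0 0 0 -0.576 0.143 0.8 0; 0 0 0 -0.576 0.143 0.965 0; 0 0 0 -0.576 0.143 0.965 0; 0 0 0 -0.576 0.143 0.965 1; 0 0 0 -0.576 0.143 0.965 1; 0 0 0 -0.576 0.143 0.965 1; 0 0 0 -0.576 0.143 0.965 1; 0 0 0 -0.576 0.143 0.965 1; 0 0 0 -0.576 0.143 0.965 1; 0 0 0 -0.576 0.143 0.965 1"
}}

```text
t: 5.15
ee_pos: [686.5, 88.5, 148.9]
orientation: [[-1.0, -0.0, 0.0], [-0.0, 1.0, 0.0], [-0.0, 0.0, -1.0]]
contact_force: [0.6, 0.2, 0.8]
finger_gap: 33.5
grasp_force: 30.0
```

```bash
python3 - <<'E'
from h import *
np.set_printoptions(precision=2,suppress=True)
s=state();print(s["t"],s["ee_pos"],s["contact_force"],s["ft_torque"],s["finger_gap"],s["grasp_force"],np.array(s["q"]))
im=np.vstack([get_image("scene")[80:300,200:520],get_image("wrist")[180:400,160:480]]);cv2.imwrite("pics/g.png",im[:,:,::-1])
for n,z in (("knob",166),("axis",160),("mark",45),("pointer",63)):
  for r in place_of(n,"scene")[:1]+place_of(n,"top")[:0]: print(n,r["confidence"],at(r["pixel"],"scene",z),r["pixel"])
E
```

```text
5.15 [686.5   88.54 148.94] [0.55 0.19 0.78] [ 0.03 -0.05  0.05] 33.52933213683662 30.000172681175172 [-0.19  0.75  0.06  1.37 -0.04  1.03  1.45]
knob 0.6 [679.92  78.43 166.  ] [177.3, 379.5]
axis 0.72 [616.26  58.01 160.  ] [170.2, 355.4]
mark 0.93 [764.56 127.91  45.  ] [211.5, 411.9]
pointer 0.77 [771.11  96.78  63.  ] [216.0, 407.5]
```

View pics/g.png

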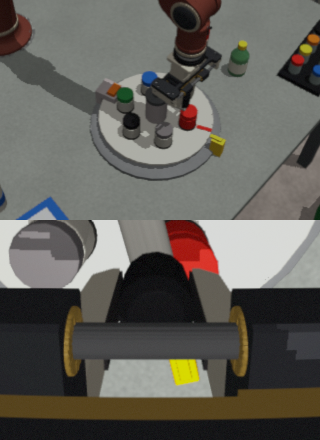

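The knob is held: opening 33.5 mm, grip 30 N. The gripper stands clear of the deck. I'll make a slow first arc, below the speed that moves the carousel, to check the centre by force.

```bash
cat >> h.py <<'E'
import sys,os
def gen(inc):
    "crank increments (rad per row) -> rows; the angle reached is kept in phi.txt"
    f0=float(open("phi.txt").read()); f=f0+np.cumsum(inc)
    x=np.clip(-.5*(np.cos(f)-np.cos(f0)),-1,1); y=np.clip(.5*(np.sin(f)-np.sin(f0)),-1,1)
    open("phi.txt","w").write(str(f[-1]))
    print("phi",f0,"->",f[-1]); print("; ".join(f"0 0 0 {a:.3f} {b:.3f} 0 1" for a,b in zip(x,y)))
E
echo 0.263 > phi.txt
python3 -c "
from h import *
gen([.05]+[.085]*14)"
```

```text
phi 0.263 -> 1.5029999999999997
0 0 0 0.007 0.024 0 1; 0 0 0 0.022 0.064 0 1; 0 0 0 0.040 0.102 0 1; 0 0 0 0.061 0.139 0 1; 0 0 0 0.086 0.174 0 1; 0 0 0 0.113 0.206 0 1; 0 0 0 0.143 0.237 0 1; 0 0 0 0.175 0.264 0 1; 0 0 0 0.210 0.289 0 1; 0 0 0 0.246 0.311 0 1; 0 0 0 0.285 0.329 0 1; 0 0 0 0.324 0.344 0 1; 0 0 0 0.365 0.356 0 1; 0 0 0 0.407 0.364 0 1; 0 0 0 0.449 0.369 0 1
```

Request:
{"name": "drive_tool", "arguments": {
  "rows": "0 0 0 0.007 0.024 0 1; 0 0 0 0.022 0.064 0 1; 0 0 0 0.040 0.102 0 1; 0 0 0 0.061 0.139 0 1; 0 0 0 0.086 0.174 0 1; 0 0 0 0.113 0.206 0 1; 0 0 0 0.143 0.237 0 1; 0 0 0 0.175 0.264 0 1"
}}

```text
t: 6.65
ee_pos: [660.0, 128.9, 149.0]
orientation: [[-1.0, -0.0, 0.0], [-0.0, 1.0, 0.001], [-0.0, 0.001, -1.0]]
contact_force: [1.9, 1.3, -0.5]
finger_gap: 33.4
grasp_force: 30.0
```

```bash
python3 - <<'E'
from h import *
np.set_printoptions(precision=3,suppress=True)
s=state();f=.263+.05+.085*7;open("phi.txt","w").write(str(f))
print(f,s["ee_pos"],614+75*np.cos(f),69+75*np.sin(f),s["contact_force"],s["finger_gap"],s["t"])
gen([.05]+[.085]*12)
E
```

```text
0.9080000000000001 [659.969 128.873 148.968] 660.1492646318322 128.12060025017604 [ 1.87   1.28  -0.496] 33.4361572794721 6.65
phi 0.9080000000000001 -> 1.978
0 0 0 0.020 0.015 0 1; 0 0 0 0.056 0.038 0 1; 0 0 0 0.093 0.058 0 1; 0 0 0 0.133 0.074 0 1; 0 0 0 0.173 0.087 0 1; 0 0 0 0.214 0.097 0 1; 0 0 0 0.256 0.103 0 1; 0 0 0 0.299 0.106 0 1; 0 0 0 0.341 0.105 0 1; 0 0 0 0.383 0.100 0 1; 0 0 0 0.425 0.092 0 1; 0 0 0 0.466 0.080 0 1; 0 0 0 0.506 0.065 0 1
```

Only 2 N, so the centre is good. Now I'll spin up at 2.4 rad/s of crank.

```bash
cat >> h.py <<'E'
def red(im,cam,c=(614.,69.)):
    "angle of the red stripe about the axis, from red pixels between r=122 and 160 on the deck plane"
    h=cv2.cvtColor(im,cv2.COLOR_RGB2HSV); m=((h[...,0]<8)|(h[...,0]>172))&(h[...,1]>110)&(h[...,2]>70)
    px=np.argwhere(m); P=np.array([at(p,cam,45.)[:2] for p in px])-c if len(px) else np.zeros((0,2))
    r=np.hypot(*P.T); k=(r>122)&(r<164)
    if k.sum()<2: return None,int(k.sum())
    return float(np.angle(np.exp(1j*np.arctan2(P[k,1],P[k,0])).mean())),int(k.sum())
def look(tag,nets=False):
    t=state()["t"]; o=[round(t,3)]
    for c in ("scene","top"):
        im=get_image(c); o.append((c,red(im,c)))
        cv2.imwrite(f"pics/{tag}_{c}.png",im[:,:,::-1])
        if nets:
            for r in place_of("mark",c)[:1]:
                d=at(r["pixel"],c,45)[:2]-[614,69]; o.append((round(np.arctan2(d[1],d[0]),3),round(np.hypot(*d)),round(r["confidence"],2)))
    s=state();print(o,"end t",s["t"],"F",np.round(s["contact_force"],1))
E
python3 - <<'E'
from h import *
for f,c in(("scene0","scene"),("top0","top")): print(c,red(cv2.imread(f"pics/{f}.png")[:,:,::-1].copy(),c))
for c,pix in(("scene",[214.6,406.6]),("top",[140.1,270.6]),("scene",[216,407.5])):
    d=at(pix,c,63)[:2]-[614,69];print(c,"pointer",np.arctan2(d[1],d[0]),np.hypot(*d))
open("phi.txt","w").write("0.908")
gen([.1,.2]+[.3]*18); gen([.3]*10)
E
```

```text
scene (0.4054758907249651, 47)Traceback (most recent call last):
  File "<stdin>", line 2, in <module>
  File "h.py", line 30, in red
    px=np.argwhere(m); P=np.array([at(p,cam,45.)[:2] for p in px])-c if len(px) else np.zeros((0,2))
                                   ~~^^^^^^^^^^^
  File "h.py", line 9, in at
    o,v=ray(px,cam); return o+v*(z-o[2])/v[2]
        ~~~^^^^^^^^
  File "h.py", line 4, in ray
    m=camera_model(cam);K=np.array(m["K"]);d=np.array(m["distortion"])
ValueError: time passes only in moves, steps and waits
```

```bash
cat > patch.py <<'E'
from station import *
import pickle
pickle.dump({c:camera_model(c) for c in("top","scene","wrist")},open("cam.pkl","wb"))
E
python3 patch.py; sed -i '2a import pickle\n_C=pickle.load(open("cam.pkl","rb"))\ncamera_model=lambda n:_C[n]' h.py
python3 - <<'E'
from h import *
for f,c in(("scene0","scene"),("top0","top")): print(c,red(cv2.imread(f"pics/{f}.png")[:,:,::-1].copy(),c))
for c,pix in(("scene",[214.6,406.6]),("top",[140.1,270.6]),("scene",[216,407.5])):
    d=at(pix,c,63)[:2]-[614,69];print(c,"pointer",np.arctan2(d[1],d[0]),np.hypot(*d))
open("phi.txt","w").write("0.908")
gen([.1,.2]+[.3]*18); gen([.3]*10)
print(state()["t"])
E
```

```text
scene (0.4054758907249651, 47)
top (0.4339717746777358, 38)
scene pointer 0.1923760532769054 155.43018036159665
top pointer 0.22961179081327457 163.25399254358015
scene pointer 0.17498747667471956 159.54486168215308
phi 0.908 -> 6.607999999999999
0 0 0 0.041 0.029 0 1; 0 0 0 0.130 0.073 0 1; 0 0 0 0.276 0.105 0 1; 0 0 0 0.425 0.092 0 1; 0 0 0 0.564 0.035 0 1; 0 0 0 0.679 -0.059 0 1; 0 0 0 0.761 -0.184 0 1; 0 0 0 0.803 -0.328 0 1; 0 0 0 0.801 -0.477 0 1; 0 0 0 0.754 -0.619 0 1; 0 0 0 0.668 -0.741 0 1; 0 0 0 0.549 -0.832 0 1; 0 0 0 0.409 -0.884 0 1; 0 0 0 0.260 -0.892 0 1; 0 0 0 0.115 -0.856 0 1; 0 0 0 -0.013 -0.778 0 1; 0 0 0 -0.112 -0.666 0 1; 0 0 0 -0.174 -0.530 0 1; 0 0 0 -0.192 -0.382 0 1; 0 0 0 -0.166 -0.235 0 1
phi 6.607999999999999 -> 9.607999999999999
0 0 0 0.068 0.133 0 1; 0 0 0 0.173 0.240 0 1; 0 0 0 0.304 0.311 0 1; 0 0 0 0.451 0.340 0 1; 0 0 0 0.600 0.324 0 1; 0 0 0 0.737 0.266 0 1; 0 0 0 0.851 0.169 0 1; 0 0 0 0.931 0.043 0 1; 0 0 0 0.970 -0.101 0 1; 0 0 0 0.965 -0.251 0 1
6.65
```

Request:
{"name": "drive_tool", "arguments": {
  "rows": "0 0 0 0.041 0.029 0 1; 0 0 0 0.130 0.073 0 1; 0 0 0 0.276 0.105 0 1; 0 0 0 0.425 0.092 0 1; 0 0 0 0.564 0.035 0 1; 0 0 0 0.679 -0.059 0 1; 0 0 0 0.761 -0.184 0 1; 0 0 0 0.803 -0.328 0 1; 0 0 0 0.801 -0.477 0 1; 0 0 0 0.754 -0.619 0 1; 0 0 0 0.668 -0.741 0 1; 0 0 0 0.549 -0.832 0 1; 0 0 0 0.409 -0.884 0 1; 0 0 0 0.260 -0.892 0 1; 0 0 0 0.115 -0.856 0 1; 0 0 0 -0.013 -0.778 0 1; 0 0 0 -0.112 -0.666 0 1; 0 0 0 -0.174 -0.530 0 1; 0 0 0 -0.192 -0.382 0 1; 0 0 0 -0.166 -0.235 0 1"
}}

```text
t: 9.15
ee_pos: [685.1, 93.5, 148.8]
orientation: [[-1.0, 0.0, 0.0], [0.0, 1.0, -0.001], [-0.0, -0.001, -1.0]]
contact_force: [-2.3, -1.3, 2.5]
finger_gap: 33.5
grasp_force: 30.0
```

```bash
python3 -c "
from h import *
print(state()['ee_pos'],614+75*np.cos(6.608),69+75*np.sin(6.608))
look('a')"
```

```text
[685.11712434  93.50829367 148.83146921] 685.0782410265823 92.93498804192461
[9.15, ('scene', (2.7857917844486306, 160)), ('top', (1.6789520432232021, 1121))] end t 9.25 F [-0.8  0.9  2.1]
```

Request:
{"name": "drive_tool", "arguments": {
  "rows": "0 0 0 0.068 0.133 0 1; 0 0 0 0.173 0.240 0 1; 0 0 0 0.304 0.311 0 1; 0 0 0 0.451 0.340 0 1; 0 0 0 0.600 0.324 0 1; 0 0 0 0.737 0.266 0 1; 0 0 0 0.851 0.169 0 1; 0 0 0 0.931 0.043 0 1; 0 0 0 0.970 -0.101 0 1; 0 0 0 0.965 -0.251 0 1"
}}

```text
t: 10.5
ee_pos: [540.3, 54.7, 149.0]
orientation: [[-1.0, -0.0, 0.001], [-0.0, 1.0, 0.001], [-0.001, 0.001, -1.0]]
contact_force: [4.6, 1.5, -4.3]
finger_gap: 33.4
grasp_force: 30.0
```

```bash
python3 -c "
from h import *
print(state()['ee_pos'],614+75*np.cos(9.608),69+75*np.sin(9.608))
look('b')"
```

```text
[540.2682064   54.68663141 148.96568333] 540.2553690067364 55.33510337882565
[10.5, ('scene', (-1.6350195405604508, 56)), ('top', (3.1152057472908847, 454))] end t 10.6 F [ 1.3 -0.5 -1.8]
```

```bash
python3 -c "
import cv2,numpy as np
g=lambda t:np.hstack([cv2.imread(f'pics/{t}_scene.png')[100:300,260:460],cv2.imread(f'pics/{t}_top.png')[100:300,180:380]])
cv2.imwrite('pics/ab.png',cv2.resize(np.vstack([g('a'),g('b')]),None,fx=1.5,fy=1.5))"
```

```text
(no output)
```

View pics/ab.png

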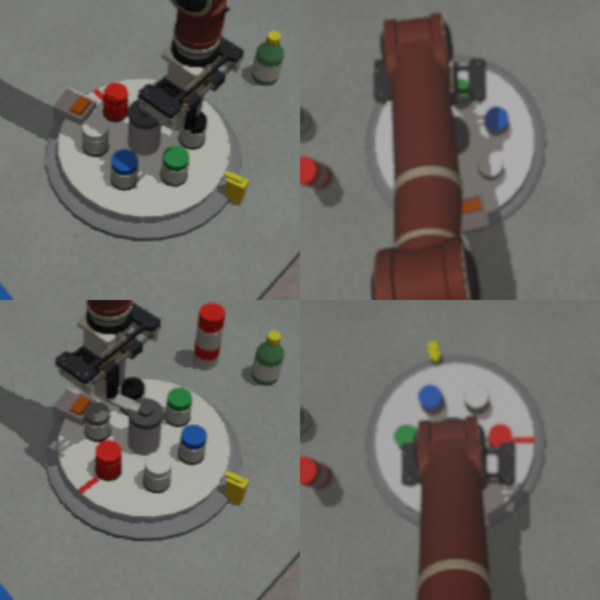

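```bash
cat >> h.py <<'E'
def red(im,cam,c=(614.,69.)):
    I=im.astype(np.float32); w=np.clip(I[...,0]-1.3*np.maximum(I[...,1],I[...,2]),0,None)
    w[I[...,0]<100]=0
    w=cv2.GaussianBlur(w,(0,0),.6)
    m=camera_model(cam); th=np.arange(-np.pi,np.pi,.01); r=np.arange(126,158,3.)
    A,B=np.meshgrid(th,r,indexing="ij")
    P=np.stack([c[0]+B*np.cos(A),c[1]+B*np.sin(A),45+0*A],-1).reshape(-1,1,3)
    uv=cv2.projectPoints(P,np.array(m["rvec"],float),np.array(m["tvec"],float),m["K"],np.array(m["distortion"]))[0].astype(np.float32)
    S=np.minimum(cv2.remap(w,uv[...,0],uv[...,1],cv2.INTER_LINEAR).reshape(A.shape),80)
    S=np.sort(S,1)[:,:6].mean(1)   # all along the stripe must be red
    S=S-.5*(np.roll(S,15)+np.roll(S,-15)); k=S.argmax()
    d=((th-th[k]+np.pi)%(2*np.pi)-np.pi); q=(abs(d)<.08)*np.clip(S-.3*S[k],0,None)
    return round(float(th[k]+(d*q).sum()/q.sum()),3),round(float(S[k]),1)
E
python3 - <<'E'
from h import *
for f in("scene0","top0","a_scene","a_top","b_scene","b_top"):
    c=f.replace("0","")[-5:].strip("_") if "scene" in f else "top"
    print(f,red(cv2.imread(f"pics/{f}.png")[:,:,::-1].copy(),c))
E
```

```text
scene0 (0.407, 79.7)
top0 (0.429, 71.8)
a_scene (2.707, 55.2)
a_top (-2.902, 13.2)
b_scene (-1.635, 80.0)
b_top (-1.57, 75.9)
```

```bash
cat >> h.py <<'E'
from scipy.optimize import least_squares
def sim(segs,f,I,w=0.,a=0.,dt=.0025):
    "segs: (duration, crank speed); returns list of (t,angle,speed) at segment ends"
    o=[];t=0
    for D,W in segs:
        for _ in range(int(round(D/dt))):
            T=.04*(W-w)-.004*w
            if w==0 and abs(T)<=f: pass
            else:
                sg=np.sign(w) if w else np.sign(T); n=w+(T-f*sg)/I*dt
                w=0. if w and n*w<0 else n
            a+=w*dt
            t+=dt
        o.append((t,a,w))
    return o
R=lambda inc:[(.125,i*8) for i in inc]
S0=R([.1,.2]+[.3]*18)+[(.1,0)]+R([.3]*10)   # from t=6.65, angle .407
E
python3 - <<'E'
from h import *
def res(p):
    o=sim(S0,p[0],p[1]); return [(o[19][1]-2.300)/.02,(o[-1][1]-4.241)/.02,(p[0]-.028)/.01,(p[1]-.035)/.008]
q=least_squares(res,[.028,.035],diff_step=.02).x
o=sim(S0,*q);print(q,res(q),o[19],o[-1])
for W in(2.4,2.5,2.6):print(W,(.04*W-q[0])/.044)
gen([.31]*20);gen([.31]*12)
E
```

```text
[0.02393631 0.04548322] [np.float64(0.48309479169341696), np.float64(-0.27768759543946864), np.float64(-0.40636949535933603), np.float64(1.3104030564727804)] (2.499999999999958, np.float64(2.309661895833868), np.float64(1.4663739412657009)) (3.849999999999929, np.float64(4.23544624809121), np.float64(1.5314228048562624))
2.4 1.6378112489453036
2.5 1.7287203398543947
2.6 1.8196294307634855
phi 9.607999999999999 -> 15.807999999999996
0 0 0 -0.051 -0.146 0 1; 0 0 0 -0.144 -0.269 0 1; 0 0 0 -0.271 -0.357 0 1; 0 0 0 -0.418 -0.403 0 1; 0 0 0 -0.572 -0.402 0 1; 0 0 0 -0.719 -0.354 0 1; 0 0 0 -0.844 -0.264 0 1; 0 0 0 -0.936 -0.139 0 1; 0 0 0 -0.985 0.007 0 1; 0 0 0 -0.987 0.162 0 1; 0 0 0 -0.941 0.309 0 1; 0 0 0 -0.853 0.436 0 1; 0 0 0 -0.731 0.530 0 1; 0 0 0 -0.586 0.582 0 1; 0 0 0 -0.431 0.587 0 1; 0 0 0 -0.283 0.545 0 1; 0 0 0 -0.154 0.460 0 1; 0 0 0 -0.058 0.340 0 1; 0 0 0 -0.003 0.195 0 1; 0 0 0 0.006 0.041 0 1
phi 15.807999999999996 -> 19.527999999999995
0 0 0 -0.039 -0.149 0 1; 0 0 0 -0.122 -0.280 0 1; 0 0 0 -0.240 -0.379 0 1; 0 0 0 -0.383 -0.437 0 1; 0 0 0 -0.537 -0.448 0 1; 0 0 0 -0.687 -0.413 0 1; 0 0 0 -0.819 -0.333 0 1; 0 0 0 -0.921 -0.216 0 1; 0 0 0 -0.982 -0.075 0 1; 0 0 0 -0.997 0.079 0 1; 0 0 0 -0.964 0.230 0 1; 0 0 0 -0.887 0.364 0 1
```

```bash
echo 9.608 > phi.txt; python3 -c "
from h import *
for i in range(3): gen([.3]*20)"
```

```text
phi 9.608 -> 15.607999999999999
0 0 0 -0.049 -0.141 0 1; 0 0 0 -0.137 -0.262 0 1; 0 0 0 -0.257 -0.351 0 1; 0 0 0 -0.398 -0.400 0 1; 0 0 0 -0.548 -0.406 0 1; 0 0 0 -0.692 -0.367 0 1; 0 0 0 -0.818 -0.287 0 1; 0 0 0 -0.916 -0.174 0 1; 0 0 0 -0.975 -0.037 0 1; 0 0 0 -0.991 0.112 0 1; 0 0 0 -0.963 0.259 0 1; 0 0 0 -0.892 0.390 0 1; 0 0 0 -0.786 0.495 0 1; 0 0 0 -0.653 0.564 0 1; 0 0 0 -0.506 0.591 0 1; 0 0 0 -0.358 0.573 0 1; 0 0 0 -0.221 0.512 0 1; 0 0 0 -0.109 0.413 0 1; 0 0 0 -0.031 0.286 0 1; 0 0 0 0.006 0.141 0 1
phi 15.607999999999999 -> 21.607999999999997
0 0 0 -0.007 -0.149 0 1; 0 0 0 -0.059 -0.290 0 1; 0 0 0 -0.149 -0.409 0 1; 0 0 0 -0.271 -0.496 0 1; 0 0 0 -0.413 -0.543 0 1; 0 0 0 -0.562 -0.546 0 1; 0 0 0 -0.706 -0.505 0 1; 0 0 0 -0.831 -0.423 0 1; 0 0 0 -0.926 -0.308 0 1; 0 0 0 -0.983 -0.170 0 1; 0 0 0 -0.997 -0.021 0 1; 0 0 0 -0.966 0.126 0 1; 0 0 0 -0.893 0.256 0 1; 0 0 0 -0.785 0.359 0 1; 0 0 0 -0.651 0.426 0 1; 0 0 0 -0.504 0.450 0 1; 0 0 0 -0.356 0.430 0 1; 0 0 0 -0.220 0.366 0 1; 0 0 0 -0.110 0.266 0 1; 0 0 0 -0.034 0.137 0 1
phi 21.607999999999997 -> 27.607999999999997
0 0 0 0.035 -0.145 0 1; 0 0 0 0.025 -0.294 0 1; 0 0 0 -0.029 -0.434 0 1; 0 0 0 -0.121 -0.551 0 1; 0 0 0 -0.244 -0.636 0 1; 0 0 0 -0.387 -0.681 0 1; 0 0 0 -0.537 -0.682 0 1; 0 0 0 -0.679 -0.638 0 1; 0 0 0 -0.803 -0.554 0 1; 0 0 0 -0.896 -0.437 0 1; 0 0 0 -0.951 -0.298 0 1; 0 0 0 -0.962 -0.149 0 1; 0 0 0 -0.929 -0.004 0 1; 0 0 0 -0.854 0.126 0 1; 0 0 0 -0.744 0.227 0 1; 0 0 0 -0.609 0.291 0 1; 0 0 0 -0.462 0.313 0 1; 0 0 0 -0.314 0.290 0 1; 0 0 0 -0.180 0.224 0 1; 0 0 0 -0.071 0.122 0 1
```

Request:
{"name": "drive_tool", "arguments": {
  "rows": "0 0 0 -0.049 -0.141 0 1; 0 0 0 -0.137 -0.262 0 1; 0 0 0 -0.257 -0.351 0 1; 0 0 0 -0.398 -0.400 0 1; 0 0 0 -0.548 -0.406 0 1; 0 0 0 -0.692 -0.367 0 1; 0 0 0 -0.818 -0.287 0 1; 0 0 0 -0.916 -0.174 0 1; 0 0 0 -0.975 -0.037 0 1; 0 0 0 -0.991 0.112 0 1; 0 0 0 -0.963 0.259 0 1; 0 0 0 -0.892 0.390 0 1; 0 0 0 -0.786 0.495 0 1; 0 0 0 -0.653 0.564 0 1; 0 0 0 -0.506 0.591 0 1; 0 0 0 -0.358 0.573 0 1; 0 0 0 -0.221 0.512 0 1; 0 0 0 -0.109 0.413 0 1; 0 0 0 -0.031 0.286 0 1; 0 0 0 0.006 0.141 0 1"
}}

```text
t: 13.1
ee_pos: [539.1, 76.6, 148.9]
orientation: [[-1.0, -0.001, 0.002], [-0.001, 1.0, 0.001], [-0.002, 0.001, -1.0]]
contact_force: [4.1, -0.3, -4.4]
finger_gap: 33.5
grasp_force: 30.0
```

```bash
python3 -c "
from h import *
t=state()['t'];im=get_image('scene');cv2.imwrite('pics/c.png',im[:,:,::-1]);print(t,red(im,'scene'),state()['t'])"
```

```text
13.1 (1.929, 43.9) 13.15
```

Request:
{"name": "drive_tool", "arguments": {
  "rows": "0 0 0 -0.007 -0.149 0 1; 0 0 0 -0.059 -0.290 0 1; 0 0 0 -0.149 -0.409 0 1; 0 0 0 -0.271 -0.496 0 1; 0 0 0 -0.413 -0.543 0 1; 0 0 0 -0.562 -0.546 0 1; 0 0 0 -0.706 -0.505 0 1; 0 0 0 -0.831 -0.423 0 1; 0 0 0 -0.926 -0.308 0 1; 0 0 0 -0.983 -0.170 0 1; 0 0 0 -0.997 -0.021 0 1; 0 0 0 -0.966 0.126 0 1; 0 0 0 -0.893 0.256 0 1; 0 0 0 -0.785 0.359 0 1; 0 0 0 -0.651 0.426 0 1; 0 0 0 -0.504 0.450 0 1; 0 0 0 -0.356 0.430 0 1; 0 0 0 -0.220 0.366 0 1; 0 0 0 -0.110 0.266 0 1; 0 0 0 -0.034 0.137 0 1"
}}

```text
t: 15.65
ee_pos: [544.0, 97.4, 148.9]
orientation: [[-1.0, -0.001, 0.003], [-0.001, 1.0, 0.0], [-0.003, 0.0, -1.0]]
contact_force: [3.7, -1.5, -3.8]
finger_gap: 33.3
grasp_force: 30.0
```

```bash
python3 -c "
from h import *
t=state()['t'];im=get_image('scene');cv2.imwrite('pics/d.png',im[:,:,::-1]);print(t,red(im,'scene'),state()['t'],state()['ee_pos'],614+75*np.cos(21.608),69+75*np.sin(21.608))"
```

```text
15.65 (-0.907, 80.0) 15.7 [542.51603386  93.03710149 148.85208853] 544.4380877468699 97.03819472947255
```

The speed is about 1.36 rad/s, too close to the lower limit. That puts the friction near 0.035, so I'll raise the crank to 2.6 rad/s.

```bash
echo 21.608 > phi.txt; python3 -c "
from h import *
for i in range(2): gen([.325]*19)"
```

```text
phi 21.608 -> 27.783
0 0 0 0.035 -0.158 0 1; 0 0 0 0.019 -0.319 0 1; 0 0 0 -0.049 -0.466 0 1; 0 0 0 -0.160 -0.584 0 1; 0 0 0 -0.302 -0.660 0 1; 0 0 0 -0.462 -0.687 0 1; 0 0 0 -0.622 -0.661 0 1; 0 0 0 -0.765 -0.586 0 1; 0 0 0 -0.876 -0.469 0 1; 0 0 0 -0.945 -0.323 0 1; 0 0 0 -0.963 -0.162 0 1; 0 0 0 -0.929 -0.004 0 1; 0 0 0 -0.846 0.135 0 1; 0 0 0 -0.723 0.241 0 1; 0 0 0 -0.573 0.301 0 1; 0 0 0 -0.412 0.310 0 1; 0 0 0 -0.256 0.268 0 1; 0 0 0 -0.121 0.177 0 1; 0 0 0 -0.023 0.049 0 1
phi 27.783 -> 33.958000000000006
0 0 0 0.052 -0.153 0 1; 0 0 0 0.053 -0.315 0 1; 0 0 0 0.002 -0.468 0 1; 0 0 0 -0.096 -0.598 0 1; 0 0 0 -0.229 -0.689 0 1; 0 0 0 -0.385 -0.733 0 1; 0 0 0 -0.546 -0.725 0 1; 0 0 0 -0.697 -0.665 0 1; 0 0 0 -0.821 -0.561 0 1; 0 0 0 -0.905 -0.423 0 1; 0 0 0 -0.940 -0.265 0 1; 0 0 0 -0.923 -0.104 0 1; 0 0 0 -0.856 0.043 0 1; 0 0 0 -0.745 0.161 0 1; 0 0 0 -0.602 0.237 0 1; 0 0 0 -0.443 0.264 0 1; 0 0 0 -0.283 0.239 0 1; 0 0 0 -0.140 0.163 0 1; 0 0 0 -0.028 0.046 0 1
```

Request:
{"name": "drive_tool", "arguments": {
  "rows": "0 0 0 0.035 -0.158 0 1; 0 0 0 0.019 -0.319 0 1; 0 0 0 -0.049 -0.466 0 1; 0 0 0 -0.160 -0.584 0 1; 0 0 0 -0.302 -0.660 0 1; 0 0 0 -0.462 -0.687 0 1; 0 0 0 -0.622 -0.661 0 1; 0 0 0 -0.765 -0.586 0 1; 0 0 0 -0.876 -0.469 0 1; 0 0 0 -0.945 -0.323 0 1; 0 0 0 -0.963 -0.162 0 1; 0 0 0 -0.929 -0.004 0 1; 0 0 0 -0.846 0.135 0 1; 0 0 0 -0.723 0.241 0 1; 0 0 0 -0.573 0.301 0 1; 0 0 0 -0.412 0.310 0 1; 0 0 0 -0.256 0.268 0 1; 0 0 0 -0.121 0.177 0 1; 0 0 0 -0.023 0.049 0 1"
}}

```text
t: 18.08
ee_pos: [547.2, 104.4, 148.9]
orientation: [[-1.0, -0.001, 0.003], [-0.001, 1.0, -0.0], [-0.003, -0.0, -1.0]]
contact_force: [5.8, -2.8, -4.4]
finger_gap: 33.4
grasp_force: 30.0
```

```bash
python3 -c "
from h import *
t=state()['t'];im=get_image('scene');cv2.imwrite('pics/e.png',im[:,:,::-1]);print(t,red(im,'scene'),state()['t'])"
```

```text
18.075 (2.693, 57.2) 18.125
```

Request:
{"name": "drive_tool", "arguments": {
  "rows": "0 0 0 0.052 -0.153 0 1; 0 0 0 0.053 -0.315 0 1; 0 0 0 0.002 -0.468 0 1; 0 0 0 -0.096 -0.598 0 1; 0 0 0 -0.229 -0.689 0 1; 0 0 0 -0.385 -0.733 0 1; 0 0 0 -0.546 -0.725 0 1; 0 0 0 -0.697 -0.665 0 1; 0 0 0 -0.821 -0.561 0 1; 0 0 0 -0.905 -0.423 0 1; 0 0 0 -0.940 -0.265 0 1; 0 0 0 -0.923 -0.104 0 1; 0 0 0 -0.856 0.043 0 1; 0 0 0 -0.745 0.161 0 1; 0 0 0 -0.602 0.237 0 1; 0 0 0 -0.443 0.264 0 1; 0 0 0 -0.283 0.239 0 1; 0 0 0 -0.140 0.163 0 1; 0 0 0 -0.028 0.046 0 1"
}}

```text
t: 20.5
ee_pos: [551.1, 111.2, 148.9]
orientation: [[-1.0, -0.001, 0.002], [-0.001, 1.0, -0.001], [-0.002, -0.001, -1.0]]
contact_force: [5.3, -3.1, -5.3]
finger_gap: 33.2
grasp_force: 30.0
```

```bash
python3 -c "
from h import *
t=state()['t'];im=get_image('scene');cv2.imwrite('pics/f.png',im[:,:,::-1]);print(t,red(im,'scene'),state()['t'])
for i in range(3): gen([.325]*19)"
```

```text
20.5 (0.321, 80.0) 20.55
phi 33.958000000000006 -> 40.13300000000001
0 0 0 0.068 -0.147 0 1; 0 0 0 0.087 -0.307 0 1; 0 0 0 0.052 -0.465 0 1; 0 0 0 -0.031 -0.604 0 1; 0 0 0 -0.153 -0.710 0 1; 0 0 0 -0.304 -0.770 0 1; 0 0 0 -0.465 -0.779 0 1; 0 0 0 -0.621 -0.737 0 1; 0 0 0 -0.755 -0.646 0 1; 0 0 0 -0.854 -0.518 0 1; 0 0 0 -0.906 -0.365 0 1; 0 0 0 -0.907 -0.203 0 1; 0 0 0 -0.855 -0.050 0 1; 0 0 0 -0.758 0.080 0 1; 0 0 0 -0.624 0.171 0 1; 0 0 0 -0.469 0.215 0 1; 0 0 0 -0.307 0.207 0 1; 0 0 0 -0.157 0.147 0 1; 0 0 0 -0.033 0.043 0 1
phi 40.13300000000001 -> 46.308000000000014
0 0 0 0.084 -0.138 0 1; 0 0 0 0.119 -0.296 0 1; 0 0 0 0.102 -0.457 0 1; 0 0 0 0.035 -0.604 0 1; 0 0 0 -0.076 -0.722 0 1; 0 0 0 -0.219 -0.798 0 1; 0 0 0 -0.378 -0.825 0 1; 0 0 0 -0.538 -0.799 0 1; 0 0 0 -0.681 -0.724 0 1; 0 0 0 -0.793 -0.607 0 1; 0 0 0 -0.861 -0.460 0 1; 0 0 0 -0.879 -0.300 0 1; 0 0 0 -0.845 -0.142 0 1; 0 0 0 -0.762 -0.003 0 1; 0 0 0 -0.639 0.102 0 1; 0 0 0 -0.489 0.163 0 1; 0 0 0 -0.328 0.172 0 1; 0 0 0 -0.172 0.129 0 1; 0 0 0 -0.037 0.039 0 1
phi 46.308000000000014 -> 52.48300000000002
0 0 0 0.098 -0.128 0 1; 0 0 0 0.151 -0.282 0 1; 0 0 0 0.151 -0.443 0 1; 0 0 0 0.100 -0.597 0 1; 0 0 0 0.002 -0.726 0 1; 0 0 0 -0.131 -0.817 0 1; 0 0 0 -0.287 -0.861 0 1; 0 0 0 -0.448 -0.853 0 1; 0 0 0 -0.599 -0.793 0 1; 0 0 0 -0.723 -0.689 0 1; 0 0 0 -0.806 -0.551 0 1; 0 0 0 -0.842 -0.393 0 1; 0 0 0 -0.825 -0.232 0 1; 0 0 0 -0.757 -0.085 0 1; 0 0 0 -0.647 0.033 0 1; 0 0 0 -0.504 0.109 0 1; 0 0 0 -0.344 0.136 0 1; 0 0 0 -0.185 0.110 0 1; 0 0 0 -0.041 0.035 0 1
```

Now about 1.61 rad/s. I'll ease to 2.52 rad/s of crank and run without stopping for 7.5 s.

```bash
echo 33.958 > phi.txt; python3 -c "
from h import *
for i in range(3): gen([.315]*20)"
```

```text
phi 33.958 -> 40.258
0 0 0 0.067 -0.142 0 1; 0 0 0 0.087 -0.297 0 1; 0 0 0 0.058 -0.451 0 1; 0 0 0 -0.018 -0.589 0 1; 0 0 0 -0.132 -0.696 0 1; 0 0 0 -0.274 -0.763 0 1; 0 0 0 -0.430 -0.782 0 1; 0 0 0 -0.584 -0.752 0 1; 0 0 0 -0.721 -0.676 0 1; 0 0 0 -0.828 -0.561 0 1; 0 0 0 -0.894 -0.418 0 1; 0 0 0 -0.912 -0.263 0 1; 0 0 0 -0.882 -0.109 0 1; 0 0 0 -0.805 0.028 0 1; 0 0 0 -0.690 0.134 0 1; 0 0 0 -0.547 0.200 0 1; 0 0 0 -0.391 0.217 0 1; 0 0 0 -0.238 0.186 0 1; 0 0 0 -0.101 0.109 0 1; 0 0 0 0.005 -0.007 0 1
phi 40.258 -> 46.55800000000001
0 0 0 0.065 -0.143 0 1; 0 0 0 0.082 -0.299 0 1; 0 0 0 0.050 -0.452 0 1; 0 0 0 -0.028 -0.588 0 1; 0 0 0 -0.144 -0.694 0 1; 0 0 0 -0.287 -0.758 0 1; 0 0 0 -0.443 -0.774 0 1; 0 0 0 -0.597 -0.742 0 1; 0 0 0 -0.732 -0.663 0 1; 0 0 0 -0.837 -0.547 0 1; 0 0 0 -0.901 -0.403 0 1; 0 0 0 -0.917 -0.247 0 1; 0 0 0 -0.884 -0.094 0 1; 0 0 0 -0.804 0.041 0 1; 0 0 0 -0.687 0.146 0 1; 0 0 0 -0.544 0.209 0 1; 0 0 0 -0.388 0.224 0 1; 0 0 0 -0.234 0.190 0 1; 0 0 0 -0.099 0.111 0 1; 0 0 0 0.005 -0.007 0 1
phi 46.55800000000001 -> 52.85800000000001
0 0 0 0.062 -0.144 0 1; 0 0 0 0.077 -0.300 0 1; 0 0 0 0.042 -0.453 0 1; 0 0 0 -0.038 -0.588 0 1; 0 0 0 -0.156 -0.691 0 1; 0 0 0 -0.300 -0.753 0 1; 0 0 0 -0.456 -0.767 0 1; 0 0 0 -0.609 -0.732 0 1; 0 0 0 -0.744 -0.651 0 1; 0 0 0 -0.846 -0.533 0 1; 0 0 0 -0.907 -0.388 0 1; 0 0 0 -0.921 -0.232 0 1; 0 0 0 -0.885 -0.079 0 1; 0 0 0 -0.804 0.055 0 1; 0 0 0 -0.685 0.157 0 1; 0 0 0 -0.540 0.218 0 1; 0 0 0 -0.384 0.230 0 1; 0 0 0 -0.231 0.194 0 1; 0 0 0 -0.097 0.112 0 1; 0 0 0 0.004 -0.007 0 1
```

Request:
{"name": "drive_tool", "arguments": {
  "rows": "0 0 0 0.067 -0.142 0 1; 0 0 0 0.087 -0.297 0 1; 0 0 0 0.058 -0.451 0 1; 0 0 0 -0.018 -0.589 0 1; 0 0 0 -0.132 -0.696 0 1; 0 0 0 -0.274 -0.763 0 1; 0 0 0 -0.430 -0.782 0 1; 0 0 0 -0.584 -0.752 0 1; 0 0 0 -0.721 -0.676 0 1; 0 0 0 -0.828 -0.561 0 1; 0 0 0 -0.894 -0.418 0 1; 0 0 0 -0.912 -0.263 0 1; 0 0 0 -0.882 -0.109 0 1; 0 0 0 -0.805 0.028 0 1; 0 0 0 -0.690 0.134 0 1; 0 0 0 -0.547 0.200 0 1; 0 0 0 -0.391 0.217 0 1; 0 0 0 -0.238 0.186 0 1; 0 0 0 -0.101 0.109 0 1; 0 0 0 0.005 -0.007 0 1"
}}

```text
t: 23.05
ee_pos: [550.4, 110.1, 148.9]
orientation: [[-1.0, -0.001, 0.002], [-0.001, 1.0, -0.001], [-0.002, -0.001, -1.0]]
contact_force: [5.2, -3.4, -3.9]
finger_gap: 33.2
grasp_force: 30.0
```

Request:
{"name": "drive_tool", "arguments": {
  "rows": "0 0 0 0.065 -0.143 0 1; 0 0 0 0.082 -0.299 0 1; 0 0 0 0.050 -0.452 0 1; 0 0 0 -0.028 -0.588 0 1; 0 0 0 -0.144 -0.694 0 1; 0 0 0 -0.287 -0.758 0 1; 0 0 0 -0.443 -0.774 0 1; 0 0 0 -0.597 -0.742 0 1; 0 0 0 -0.732 -0.663 0 1; 0 0 0 -0.837 -0.547 0 1; 0 0 0 -0.901 -0.403 0 1; 0 0 0 -0.917 -0.247 0 1; 0 0 0 -0.884 -0.094 0 1; 0 0 0 -0.804 0.041 0 1; 0 0 0 -0.687 0.146 0 1; 0 0 0 -0.544 0.209 0 1; 0 0 0 -0.388 0.224 0 1; 0 0 0 -0.234 0.190 0 1; 0 0 0 -0.099 0.111 0 1; 0 0 0 0.005 -0.007 0 1"
}}

```text
t: 25.55
ee_pos: [549.7, 109.0, 148.9]
orientation: [[-1.0, -0.001, 0.002], [-0.001, 1.0, -0.001], [-0.002, -0.001, -1.0]]
contact_force: [5.7, -3.3, -4.2]
finger_gap: 33.2
grasp_force: 30.0
```

Request:
{"name": "drive_tool", "arguments": {
  "rows": "0 0 0 0.062 -0.144 0 1; 0 0 0 0.077 -0.300 0 1; 0 0 0 0.042 -0.453 0 1; 0 0 0 -0.038 -0.588 0 1; 0 0 0 -0.156 -0.691 0 1; 0 0 0 -0.300 -0.753 0 1; 0 0 0 -0.456 -0.767 0 1; 0 0 0 -0.609 -0.732 0 1; 0 0 0 -0.744 -0.651 0 1; 0 0 0 -0.846 -0.533 0 1; 0 0 0 -0.907 -0.388 0 1; 0 0 0 -0.921 -0.232 0 1; 0 0 0 -0.885 -0.079 0 1; 0 0 0 -0.804 0.055 0 1; 0 0 0 -0.685 0.157 0 1; 0 0 0 -0.540 0.218 0 1; 0 0 0 -0.384 0.230 0 1; 0 0 0 -0.231 0.194 0 1; 0 0 0 -0.097 0.112 0 1; 0 0 0 0.004 -0.007 0 1"
}}

```text
t: 28.05
ee_pos: [549.0, 107.8, 148.9]
orientation: [[-1.0, -0.001, 0.002], [-0.001, 1.0, -0.001], [-0.002, -0.001, -1.0]]
contact_force: [5.6, -3.3, -5.1]
finger_gap: 33.6
grasp_force: 30.0
```

```bash
python3 -c "
from h import *
t=state()['t'];im=get_image('scene');cv2.imwrite('pics/g2.png',im[:,:,::-1]);print(t,red(im,'scene'),state()['t'])
s=state();print(s['ee_pos'],s['finger_gap'],614+75*np.cos(52.858),69+75*np.sin(52.858))
def res(p):
    S=S0+R([.3]*20)[:0]
    segs=S0+[(.1,0)]+R([.3]*20)+[(.05,0)]+R([.3]*20)+[(.05,0)]+R([.325]*19)+[(.05,0)]+R([.325]*19)+[(.05,0)]+R([.315]*60)
    o=sim(segs,p[0],p[1],dt=.005); T=np.array([x[0] for x in o])+6.65
    A=[o[abs(T-x).argmin()][1] for x in (9.15,10.5,13.1,15.65,18.075,20.5)]
    global last; last=(o[-1],A)
    return (np.array(A)+.407-[2.707,4.648,8.212,11.659,15.259,19.170])/.02
q=least_squares(res,[.031,.04],diff_step=.02).x
print(q,res(q)*.02,last[0],(last[0][1]+.407)%(2*np.pi))
"
```

```text
28.05 (-0.697, 80.0) 28.1
[546.8255648  103.67997717 148.83003778] 33.39971415085135 550.0244311240891 108.14238862159013
[0.0325856  0.02832544] [ 0.13656345 -0.07037644 -0.1324275  -0.01578886  0.0890789  -0.00676705] (21.400000000000027, np.float64(30.39019990436195), np.float64(1.550326410402416)) 5.664458675643605
```

```bash
python3 -c "
from h import *
for inc in ([.2,.1,.05],[.2,.15,.1,.05],[.25,.2,.15,.1,.05],[.25,.15,.05]):
  for I in(.028,.035,.042): print(inc,I,[np.round(x,3) for x in sim([(.05,0)]+R(inc+[0]*10),.0325,I,w=1.53,a=-.677)[-1]])
open('phi.txt','w').write('52.858')
gen([.2,.15,.1,.05]+[0]*8)
"
```

```text
[0.2, 0.1, 0.05] 0.028 [np.float64(1.675), np.float64(-0.038), np.float64(0.0)]
[0.2, 0.1, 0.05] 0.035 [np.float64(1.675), np.float64(0.077), np.float64(0.0)]
[0.2, 0.1, 0.05] 0.042 [np.float64(1.675), np.float64(0.191), np.float64(0.0)]
[0.2, 0.15, 0.1, 0.05] 0.028 [np.float64(1.8), np.float64(0.041), np.float64(0.0)]
[0.2, 0.15, 0.1, 0.05] 0.035 [np.float64(1.8), np.float64(0.159), np.float64(0.0)]
[0.2, 0.15, 0.1, 0.05] 0.042 [np.float64(1.8), np.float64(0.275), np.float64(0.0)]
[0.25, 0.2, 0.15, 0.1, 0.05] 0.028 [np.float64(1.925), np.float64(0.183), np.float64(0.0)]
[0.25, 0.2, 0.15, 0.1, 0.05] 0.035 [np.float64(1.925), np.float64(0.303), np.float64(0.0)]
[0.25, 0.2, 0.15, 0.1, 0.05] 0.042 [np.float64(1.925), np.float64(0.42), np.float64(0.0)]
[0.25, 0.15, 0.05] 0.028 [np.float64(1.675), np.float64(0.024), np.float64(0.0)]
[0.25, 0.15, 0.05] 0.035 [np.float64(1.675), np.float64(0.139), np.float64(0.0)]
[0.25, 0.15, 0.05] 0.042 [np.float64(1.675), np.float64(0.253), np.float64(0.0)]
phi 52.858 -> 53.358
0 0 0 0.043 -0.090 0 1; 0 0 0 0.064 -0.162 0 1; 0 0 0 0.071 -0.211 0 1; 0 0 0 0.073 -0.236 0 1; 0 0 0 0.073 -0.236 0 1; 0 0 0 0.073 -0.236 0 1; 0 0 0 0.073 -0.236 0 1; 0 0 0 0.073 -0.236 0 1; 0 0 0 0.073 -0.236 0 1; 0 0 0 0.073 -0.236 0 1; 0 0 0 0.073 -0.236 0 1; 0 0 0 0.073 -0.236 0 1
```

Request:
{"name": "drive_tool", "arguments": {
  "rows": "0 0 0 0.043 -0.090 0 1; 0 0 0 0.064 -0.162 0 1; 0 0 0 0.071 -0.211 0 1; 0 0 0 0.073 -0.236 0 1; 0 0 0 0.073 -0.236 0 1; 0 0 0 0.073 -0.236 0 1; 0 0 0 0.073 -0.236 0 1; 0 0 0 0.073 -0.236 0 1; 0 0 0 0.073 -0.236 0 1; 0 0 0 0.073 -0.236 0 1; 0 0 0 0.073 -0.236 0 1; 0 0 0 0.073 -0.236 0 1"
}}

```text
t: 29.6
ee_pos: [538.9, 72.6, 148.8]
orientation: [[-1.0, -0.0, -0.001], [-0.0, 1.0, -0.0], [0.001, -0.0, -1.0]]
contact_force: [-0.4, 0.0, 0.6]
finger_gap: 33.2
grasp_force: 30.0
```

```bash
cat >> h.py <<'E'
AX={"scene":(615.3,65.7),"top":(614.,70.)}
def now(tag):
    print(state()["t"])
    for c in("scene","top"):
        im=get_image(c);cv2.imwrite(f"pics/{tag}_{c}.png",im[:,:,::-1])
        o=[red(im,c,AX[c])]
        for n,z in(("mark",45),("pointer",63)):
            for r in place_of(n,c)[:1]:
                d=at(r["pixel"],c,z)[:2]-AX[c]; o.append((n,np.round(np.arctan2(d[1],d[0]),3),np.round(np.hypot(*d)),round(r["confidence"],2)))
        print(c,o)
    s=state();print(s["t"],s["ee_pos"],np.round(s["contact_force"],1))
E
python3 -c "
from h import *
now('h')"
```

```text
29.6
scene [(0.035, 79.9), ('mark', np.float64(-0.026), np.float64(171.0), 0.89), ('pointer', np.float64(0.212), np.float64(156.0), 0.81)]
top [(0.03, 76.2), ('mark', np.float64(0.023), np.float64(165.0), 0.55)]
29.9 [538.90633173  72.56492199 148.86433979] [-0.3 -0.   0.7]
```

```bash
python3 - <<'E'
from h import *
crops=[]
for f,c in(("top0","top"),("scene0","scene"),("h_top","top"),("h_scene","scene")):
    im=cv2.imread(f"pics/{f}.png")
    h=cv2.cvtColor(im,cv2.COLOR_BGR2HSV);m=((h[...,0]>22)&(h[...,0]<34)&(h[...,1]>140)&(h[...,2]>80)).astype(np.uint8)
    n,L,st,ce=cv2.connectedComponentsWithStats(m)
    for i in range(1,n):
        for z in(50,63):
            d=at(ce[i][::-1],c,z)[:2]-AX[c]
            if st[i,4]>8 and 140<np.hypot(*d)<200: print(f,z,st[i,4],ce[i],np.arctan2(d[1],d[0]),np.hypot(*d))
    p=(270,140) if c=="top" else (408,215)
    cr=im[p[1]-25:p[1]+25,p[0]-32:p[0]+32]
    if f[0]=="h": crops.append(cv2.resize(cr,(384,300),interpolation=cv2.INTER_CUBIC))
cv2.imwrite("pics/ptr.png",np.hstack(crops))
for inc in([.15,.15],[.2,.2],[.25,.25],[.2,.2,.2],[.3,.3]):
    print(inc,[round(sim(R(inc+[0]*8),f,I)[-1][1],3) for f,I in((.0325,.028),(.0325,.033),(.036,.028))])
E
```

```text
top0 50 79 [269.02531646 133.86075949] 0.22758528513491197 186.89189772961325
top0 63 79 [269.02531646 133.86075949] 0.22599854483317913 182.98086723044247
scene0 50 226 [416.69026549 224.39380531] 0.18330884541758313 189.12593232091086
scene0 63 226 [416.69026549 224.39380531] 0.13803577658890356 191.8235310005219
h_top 50 79 [269.11392405 133.87341772] 0.22622822136835508 186.79171786516793
h_top 63 79 [269.11392405 133.87341772] 0.22462515915422834 182.8820672622997
h_scene 50 230 [416.60434783 224.52173913] 0.1807313097008884 189.11903251971046
h_scene 63 230 [416.60434783 224.52173913] 0.13552433768490085 191.83851251489853
[0.15, 0.15] [np.float64(0.02), np.float64(0.018), np.float64(0.015)]
[0.2, 0.2] [np.float64(0.05), np.float64(0.045), np.float64(0.042)]
[0.25, 0.25] [np.float64(0.087), np.float64(0.078), np.float64(0.076)]
[0.2, 0.2, 0.2] [np.float64(0.1), np.float64(0.09), np.float64(0.084)]
[0.3, 0.3] [np.float64(0.13), np.float64(0.117), np.float64(0.116)]
```

View pics/ptr.png

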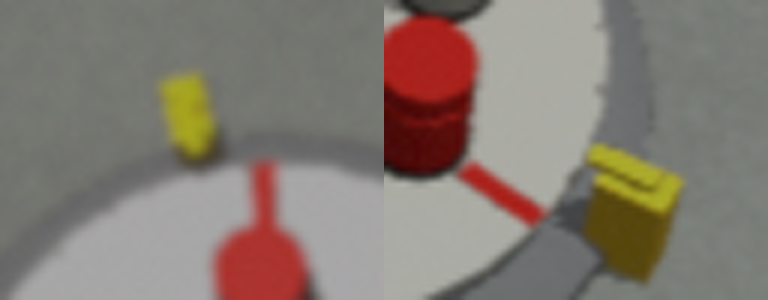

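```bash
python3 - <<'E'
from h import *
for px in((215.8,410.7),(216.3,410)):
    d=at(px,"scene",63)[:2]-AX["scene"];print(np.arctan2(d[1],d[0]),np.hypot(*d))
for inc in([.3,.3,.15],[.3,.3,.2],[.25,.25,.25]):
    print(inc,[round(sim(R(inc+[0]*8),f,I)[-1][1],3) for f,I in((.0325,.028),(.0325,.033),(.036,.028))])
gen([.3,.3,.17]+[0]*5)
E
```

```text
0.22730100127733532 165.90168974722053
0.21277080821135153 164.98501111150557
[0.3, 0.3, 0.15] [np.float64(0.182), np.float64(0.165), np.float64(0.163)]
[0.3, 0.3, 0.2] [np.float64(0.203), np.float64(0.184), np.float64(0.181)]
[0.25, 0.25, 0.25] [np.float64(0.169), np.float64(0.153), np.float64(0.149)]
phi 53.358 -> 54.128
0 0 0 -0.015 -0.149 0 1; 0 0 0 -0.073 -0.286 0 1; 0 0 0 -0.124 -0.355 0 1; 0 0 0 -0.124 -0.355 0 1; 0 0 0 -0.124 -0.355 0 1; 0 0 0 -0.124 -0.355 0 1; 0 0 0 -0.124 -0.355 0 1; 0 0 0 -0.124 -0.355 0 1
```

The pointer lies at 0.22 to 0.225 rad and the stripe rests at 0.033 rad, clockwise of it. One forward pulse next.

Request:
{"name": "drive_tool", "arguments": {
  "rows": "0 0 0 -0.015 -0.149 0 1; 0 0 0 -0.073 -0.286 0 1; 0 0 0 -0.124 -0.355 0 1; 0 0 0 -0.124 -0.355 0 1; 0 0 0 -0.124 -0.355 0 1; 0 0 0 -0.124 -0.355 0 1; 0 0 0 -0.124 -0.355 0 1; 0 0 0 -0.124 -0.355 0 1"
}}

```text
t: 30.9
ee_pos: [557.8, 19.9, 148.9]
orientation: [[-1.0, -0.001, 0.0], [-0.001, 1.0, 0.0], [-0.0, 0.0, -1.0]]
contact_force: [1.5, 0.8, -2.2]
finger_gap: 33.6
grasp_force: 30.0
```

```bash
python3 -c "
from h import *
now('i')"
```

```text
30.9
scene [(0.258, 79.2), ('mark', np.float64(0.215), np.float64(160.0), 0.7), ('pointer', np.float64(0.216), np.float64(156.0), 0.84)]
top [(0.251, 76.7), ('mark', np.float64(0.285), np.float64(157.0), 0.71), ('pointer', np.float64(0.253), np.float64(164.0), 0.72)]
31.2 [557.96039122  19.65072184 148.90844412] [ 1.7  1.8 -1.9]
```

```bash
python3 - <<'E'
from h import *
for inc in([.15,.15],[.165,.165],[.18,.18]):
    print(inc,[round(sim(R(inc+[0]*8),f,I)[-1][1],3) for f,I in((.0325,.028),(.0305,.026),(.029,.028))])
gen([-.165,-.165]+[0]*4)
E
```

```text
[0.15, 0.15] [np.float64(0.02), np.float64(0.025), np.float64(0.027)]
[0.165, 0.165] [np.float64(0.029), np.float64(0.035), np.float64(0.036)]
[0.18, 0.18] [np.float64(0.037), np.float64(0.045), np.float64(0.046)]
phi 54.128 -> 53.798
0 0 0 0.049 0.066 0 1; 0 0 0 0.087 0.140 0 1; 0 0 0 0.087 0.140 0 1; 0 0 0 0.087 0.140 0 1; 0 0 0 0.087 0.140 0 1; 0 0 0 0.087 0.140 0 1
```

Request:
{"name": "drive_tool", "arguments": {
  "rows": "0 0 0 0.049 0.066 0 1; 0 0 0 0.087 0.140 0 1; 0 0 0 0.087 0.140 0 1; 0 0 0 0.087 0.140 0 1; 0 0 0 0.087 0.140 0 1; 0 0 0 0.087 0.140 0 1; 0 0 0 0.087 0.140 0 0; 0 0 0 0.087 0.140 0 0; 0 0 0 0.087 0.140 0 0; 0 0 0 0.087 0.140 0 0"
}}

```text
t: 32.45
ee_pos: [544.4, 40.1, 148.9]
orientation: [[-1.0, 0.0, -0.001], [0.0, 1.0, -0.0], [0.001, -0.0, -1.0]]
contact_force: [-0.6, 0.9, -0.3]
finger_gap: 68.9
grasp_force: 0.0
```

Request:
{"name": "drive_tool", "arguments": {
  "rows": "0 0 0 0 0 0 0; 0 0 0 0 0 -0.2 0; 0 0 0 0 0 -0.4 0; 0 0 0 -0.2 0.06 -0.6 0; 0 0 0 -0.5 0.12 -0.8 0; 0 0 0 -0.77 0.19 -1 0; 0 0 0 -0.77 0.19 -1 0; 0 0 0 -0.77 0.19 -1 0; 0 0 0 -0.77 0.19 -1 0"
}}

```text
t: 33.58
ee_pos: [658.6, 68.2, 297.8]
orientation: [[-1.0, 0.001, -0.003], [0.001, 1.0, -0.001], [0.003, -0.001, -1.0]]
contact_force: [0.3, 0.4, -0.3]
finger_gap: 92.6
grasp_force: 0.0
```

```bash
python3 - <<'E'
from h import *
now('j')
s=state();im=get_image("wrist");cv2.imwrite("pics/w2.png",im[:,:,::-1])
print(s["finger_gap"],s["orientation"])
for n,z in(("mark",45),("pointer",63),("axis",160),("knob",166)):
    for r in place_of(n,"wrist")[:1]: print(n,r["pixel"],r["confidence"],wat(r["pixel"],s,z))
def cen(m,z,rmin,rmax):
    px=np.argwhere(m);P=np.array([wat(p,s,z)[:2] for p in px]);d=P-[613.3,69.2];r=np.hypot(*d.T);k=(r>rmin)&(r<rmax)
    a=np.arctan2(d[k,1],d[k,0]);print(z,k.sum(),a.mean(),r[k].min(),r[k].max())
h=cv2.cvtColor(im,cv2.COLOR_RGB2HSV)
cen(((h[...,0]<6)|(h[...,0]>174))&(h[...,1]>150)&(h[...,2]>100),45,128,162)
cen((h[...,0]>22)&(h[...,0]<34)&(h[...,1]>140)&(h[...,2]>80),63,150,230)
E
```

```text
33.575
scene [(0.178, 80.0), ('mark', np.float64(0.317), np.float64(152.0), 0.67), ('pointer', np.float64(1.301), np.float64(284.0), 0.63)]
top [(2.829, 26.7)]
33.875 [659.80273552  68.73806584 298.87041788] [ 0.1  0.9 -0.7]
93.04036506259861 [[-9.99999920e-01  7.89011032e-05 -3.92721826e-04]
 [ 7.89174447e-05  9.99999996e-01 -4.15953850e-05]
 [ 3.92718542e-04 -4.16263742e-05 -9.99999922e-01]]
mark [251.6, 336.6] 0.57 [771.90013023  97.2429394   45.        ]
pointer [254.0, 344.8] 0.67 [767.38618577 106.29263306  63.        ]
axis [134.7, 317.4] 0.63 [614.16921514  71.65485087 160.        ]
knob [48.8, 282.5] 0.85 [544.78131281  43.45826082 166.        ]
45 234 0.18321455937798353 128.0158262110346 158.7245119879697
63 545 0.2372406217827452 152.3428155051217 200.64441795840455
```

View pics/w2.png

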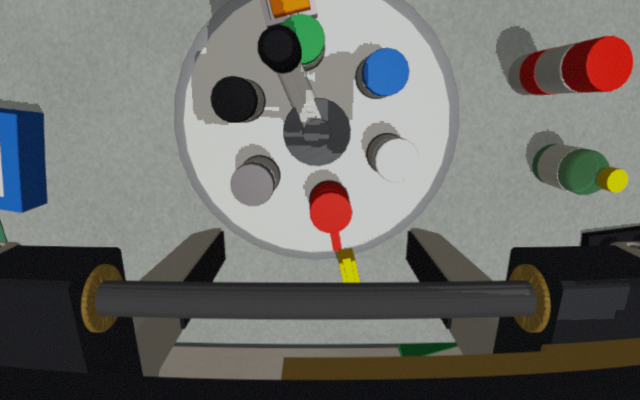

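The wrist view shows the stripe end at (250,338) and the pointer tip at (250,344). The stripe is now about 0.05 rad clockwise of the pointer and the knob is free at (48,282). I'll regrip and give a small forward pulse.

```bash
python3 - <<'E'
from h import *
gen([.14,.14]+[0]*5)
E
```

```text
phi 53.798 -> 54.078
0 0 0 -0.031 -0.063 0 1; 0 0 0 -0.071 -0.120 0 1; 0 0 0 -0.071 -0.120 0 1; 0 0 0 -0.071 -0.120 0 1; 0 0 0 -0.071 -0.120 0 1; 0 0 0 -0.071 -0.120 0 1; 0 0 0 -0.071 -0.120 0 1
```

Request:
{"name": "drive_tool", "arguments": {
  "rows": "0 0 0 0.3 -0.08 0.1 0; 0 0 0 0.6 -0.16 0.25 0; 0 0 0 0.77 -0.19 0.45 0; 0 0 0 0.77 -0.19 0.65 0; 0 0 0 0.77 -0.19 0.85 0; 0 0 0 0.77 -0.19 1 0; 0 0 0 0.77 -0.19 1 0; 0 0 0 0.77 -0.19 1 1; 0 0 0 0.77 -0.19 1 1; 0 0 0 0.77 -0.19 1 1; 0 0 0 0.77 -0.19 1 1; 0 0 0 0.77 -0.19 1 1; 0 0 0 0.77 -0.19 1 1; 0 0 0 0.77 -0.19 1 1"
}}

```text
t: 35.88
ee_pos: [544.7, 40.3, 148.9]
orientation: [[-1.0, 0.0, -0.0], [0.0, 1.0, -0.0], [0.0, -0.0, -1.0]]
contact_force: [0.6, -0.3, 0.7]
finger_gap: 33.2
grasp_force: 30.0
```

```bash
python3 -c "
from h import *
print(state()['finger_gap'],state()['ee_pos']);im=get_image('scene');print(red(im,'scene',AX['scene']))"
```

```text
33.19704187673624 [544.65195503  40.29008668 148.89526573]
(0.178, 80.0)
```

Request:
{"name": "drive_tool", "arguments": {
  "rows": "0 0 0 -0.031 -0.063 0 1; 0 0 0 -0.071 -0.120 0 1; 0 0 0 -0.071 -0.120 0 1; 0 0 0 -0.071 -0.120 0 1; 0 0 0 -0.071 -0.120 0 1; 0 0 0 -0.071 -0.120 0 1; 0 0 0 -0.071 -0.120 0 1"
}}

```text
t: 36.8
ee_pos: [555.3, 22.6, 148.9]
orientation: [[-1.0, -0.0, 0.0], [-0.0, 1.0, 0.0], [-0.0, 0.0, -1.0]]
contact_force: [1.7, -0.0, -1.7]
finger_gap: 33.4
grasp_force: 30.0
```

```bash
python3 -c "
from h import *
print(state()['t'])
for c in('scene','top'):print(c,red(get_image(c),c,AX[c]))
for c in('scene',):print(c,red(get_image(c),c,AX[c]))
print(state()['t'])"
```

```text
36.8
scene (0.245, 79.9)
top (0.239, 77.3)
scene (0.245, 79.8)
36.95
```

Request:
{"name": "drive_tool", "arguments": {
  "rows": "0 0 0 0.021 0.028 0 1; 0 0 0 0.021 0.028 0 1; 0 0 0 0.021 0.028 0 1; 0 0 0 0.021 0.028 0 1; 0 0 0 0.021 0.028 0 1"
}}

```text
t: 37.58
ee_pos: [552.3, 26.5, 148.9]
orientation: [[-1.0, 0.0, 0.0], [0.0, 1.0, -0.0], [-0.0, -0.0, -1.0]]
contact_force: [1.3, 1.0, -0.8]
finger_gap: 33.3
grasp_force: 30.0
```

```bash
python3 -c "
from h import *
print(state()['t'],state()['ee_pos'])
for c in('scene','top'):print(c,red(get_image(c),c,AX[c]))
open('phi.txt','w').write('54.008')"
```

```text
37.575 [552.30281261  26.48588451 148.93885912]
scene (0.233, 79.5)
top (0.229, 76.0)
```

Request:
{"name": "drive_tool", "arguments": {
  "rows": "0 0 0 0 0 0 0; 0 0 0 0 0 0 0; 0 0 0 0 0 0 0; 0 0 0 0 0 0 0; 0 0 0 0 0 0 0; 0 0 0 0 0 -0.2 0; 0 0 0 0 0 -0.4 0; 0 0 0 -0.2 0.08 -0.6 0; 0 0 0 -0.5 0.18 -0.8 0; 0 0 0 -0.72 0.28 -1 0; 0 0 0 -0.72 0.28 -1 0; 0 0 0 -0.72 0.28 -1 0; 0 0 0 -0.72 0.28 -1 0"
}}

```text
t: 39.3
ee_pos: [658.7, 67.6, 297.8]
orientation: [[-1.0, 0.001, -0.003], [0.001, 1.0, -0.001], [0.003, -0.001, -1.0]]
contact_force: [-0.1, -0.0, -0.1]
finger_gap: 93.3
grasp_force: 0.0
```

```bash
python3 - <<'E'
from h import *
s=state();im=get_image("wrist");print(s["t"],s["ee_pos"],red(get_image("scene"),"scene",AX["scene"]))
h=cv2.cvtColor(im,cv2.COLOR_RGB2HSV)
def cen(m,z,rmin,rmax):
    for c in([613.3,69.2],[614.2,71]):
        px=np.argwhere(m);P=np.array([wat(p,s,z)[:2] for p in px]);d=P-c;r=np.hypot(*d.T);k=(r>rmin)&(r<rmax)
        a=np.arctan2(d[k,1],d[k,0]);print(z,k.sum(),a.mean(),P[k].mean(0))
cen(((h[...,0]<6)|(h[...,0]>174))&(h[...,1]>150)&(h[...,2]>100),45,128,162)
y=(h[...,0]>22)&(h[...,0]<34)&(h[...,1]>140)&(h[...,2]>80)
cen(y,63,150,230);cen(y,63,150,170)
cv2.imwrite("pics/w3.png",cv2.resize(im[150:300,260:420,::-1],(640,600),interpolation=cv2.INTER_CUBIC))
E
```

```text
39.3 [658.73896349  67.61861714 297.82403815] (0.234, 79.5)
45 235 0.23869592856549315 [749.26221986 102.27799242]
45 207 0.22618688110621155 [750.84094915 102.46171784]
63 510 0.23693675815905818 [783.29572475 110.26811974]
63 510 0.22803767711399456 [783.29572475 110.26811974]
63 194 0.23632088357300524 [770.36678327 107.02310402]
63 210 0.22643500321162396 [771.04690695 107.13087564]
```

View pics/w3.png

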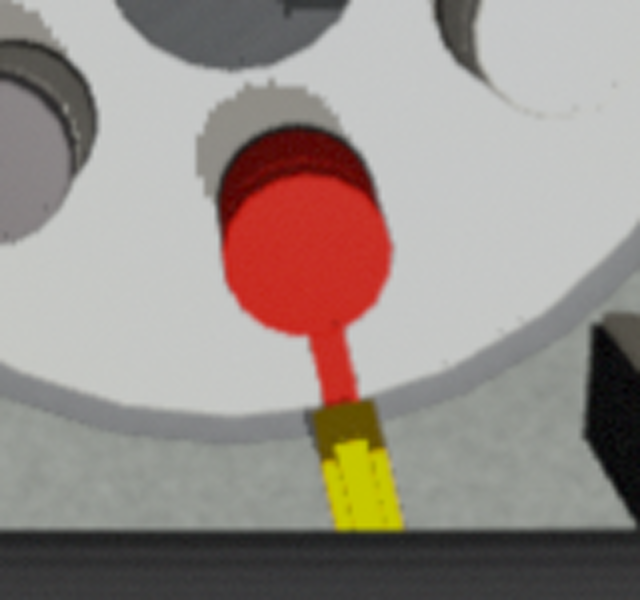

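The stripe now runs straight into the pointer: stripe and pointer angles agree to about 0.002 rad. The gripper is open and clear, 298 mm up, so I'll hand the job in.

```bash
python3 -c "
from station import *
s=state();print(s['t'],max(abs(v) for v in s['qvel']));print(finish_job())"
```

```text
39.4 0.01158335386411905
the job is handed in; nothing more can be done
None
```

The job is handed in at about 39 s: by camera the carousel averaged about 1.53 rad/s (14.6 turns a minute) over the last 7.5 s of driving, its red stripe rests within about 0.002 rad of the yellow pointer after small crank corrections both ways (one after a release and regrip), and the gripper is open and clear of everything.

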